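Load the vial rack into the incubator

ROBOT

A 6-joint arm with a two-finger parallel gripper is mounted at the origin on the work surface. World frame = base frame: x ahead of the robot, y to its left, z up, the work surface at z = 0. Lengths are in mm, angles in rad, forces in N, time in s.
With the tool pointing down it reaches from about 300 to 775 mm from the base axis. Payload 14.6 kg.
Tool frame: the origin (TCP) lies between the finger pads; the fingertips stand manip.nose_length ahead of it and the grasp point (between the pads) lies 11 mm behind it (manip.nose_length is the distance from the TCP to the fingertips, in mm); z points along the fingers, y is the line along which they close (so a half turn about z gives the same grasp; the last joint's range is limited). The gripper opens to 94 mm and grips with 3 to 60 N. Pads are 16 mm wide; open, the fingers measure 119 mm over their backs; the gripper's body (75 mm by 177 mm) begins 78 mm behind the grasp point.
Start: joints at [1.077, 0.3, 1.521, -0, 1.321, -0.067], TCP at [227.674, 500.653, 213.446] pointing down, gripper open.
Joint ranges: [-3.03, 3.03], [-0.79, 2.21], [0.23, 2.52], [-1.04, 4.18], [0, 3.07], [-2.55, 2.55]. Speed limits (rad/s): [2.22, 2.22, 2.57, 3.14, 3.14, 3.14].

INTERFACE

Orientations are given as [roll, pitch, yaw] about the fixed x, y, z axes, in that order (R = Rz(yaw) Ry(pitch) Rx(roll)).
In Python, from cell import manip, cams, job gives the robot as it stands.
- The arm moves only by the tool jog_arm, never from a script. Its argument "commands" is a list of rows, each an object of numbers: "dx", "dy", "dz": the shift along the tool's x, y, z each as a share of 40 mm, from -1 to 1; "ax", "ay", "az": the turn, a rotation vector about the tool's x, y, z each as a share of 10 degrees, from -1 to 1; "gripper": the closure, from 0 (fully open) to 1 (shut). A call has 1 to 10 rows; each row shifts and turns the commanded pose from where the row before left it, along the tool's axes as they then stand; what a row does not reach is not made up. A row lasts 1/8 s, in which the tool goes at most 62.5 mm and 10.7 degrees, less where a joint would pass 70% of its speed; a pose out of reach is approached as far as the arm can. A call with a number of a shift or a turn outside -1 to 1 is refused whole. A call with a gripper value outside its range is refused whole. The fingers move at their own pace and stop on an object; "squeeze" is the grip in N (left out, the last holds). Time passes only in rows, so rows that do not move let the fingers close. It gives the time, the measured TCP pose, the force, the opening and the grip force at its end, in the units of the state.
- manip.read_state(): the state, without advancing time (a new reading comes with each control period).
- cams.camera(name): name is "scene" or "top" or "wrist"; returns a dict with "image" (400x640x3 uint8, red, green, blue), "fx", "fy", "cx", "cy" (pixels), "world_to_cam" (4x4, takes a point from world to camera coordinates). Camera axes: x right, y down, z forward; pixel columns grow to the right and rows downward; lengths in mm; the calibration is good to about 2 mm. A picture is of the moment at which its call begins. There is no depth.
- job.sign_off(): hands the job in; it is judged then, once.
The state is a dict: "clock": time; "joints": joint angles; "qd": joint speeds; "effort": joint torques, N m; "eef_pos": TCP position; "eef_rot": TCP orientation; "wrist_force": force on the tool from outside, world axes, zero at the start; "moment": the same for the moment, N m; "finger_gap": finger opening in mm; "finger_force": force on a finger pad.
Only numpy, scipy, OpenCV 4.12 (cv2) and the standard library are available. Lean on these libraries where they do the work, as an engineer would, in place of code of your own. Each camera call takes 0.05 s, during which the arm holds its last target. There are 200 camera calls.

TASK

Lift the loose cover plate off its two pins in front of the vial incubator and lay it flat on the bench. Then set the rack that holds the vials into the open channel and slide it gently in under the incubator's head until it is fully home against the stop, with every vial still standing in its own cell. Do not drop or slam anything, and leave the empty rack and the other things on the bench where they are.

Things in the scene. Friction and masses are not known exactly. Their poses are not given: they have to be found in the camera images.
- incubator: Fixed cream bench unit. Origin: centre of its underside, on the bench; +x runs from open front to closed back, +y away from the robot, z up. Front (x -170 to 10 mm, 190 wide): open channel along x, floor 30 mm above the bench, between flat shoulders 44 mm above it. Rear (x 10 to 150): the head, 190 mm wide, top 200 mm above the bench (knob on it to 227 mm), overhanging the channel.
- bay_mouth (a point): Middle of the tunnel mouth, on the channel floor below the head's front face (incubator frame x 10, y 0, z 30 mm; same axes). Tunnel under the head: 65 mm wide, roof 58 mm above the floor, rigid stop at incubator x 97. Channel half-width: 48 mm for incubator x -170 to -70, tapering to 32.5 at x -20, then 32.5 on to the stop.
- bay_home (a point): Point on the channel floor (incubator frame x 53.5, y 0, z 30 mm; same axes): the rack's origin is here, with the same axes, when the rack is fully home against the stop. The rack's fin handle then stands 62 mm in front of the head's face.
- lay_area (a point): Middle of a clear stretch of bench beside the incubator on the robot's side (incubator frame x 70, y -210, z 0 mm; same axes), at least 180 mm (x) by 210 mm (y): room for the cover plate, laid in line with the incubator. Any other clear place on the bench will do as well.
- cover: Loose steel cover plate, 150 (x) x 180 (y) x 5 mm, 0.2 to 0.35 kg. Origin: centre of its underside, z up. Starts on the shoulders over the channel (axes as the incubator's), two 9 mm holes at y +70 and -70 mm over upright pins 6 mm thick that stand 10 mm above the shoulders: lift it straight up 12 mm or more to clear them. On top: a grey bar handle along x.
- cover_grip (a point): Middle of the cover's handle bar, 34 mm above the plate's underside; axes of the cover. Bar 90 mm long (x), 14 mm wide (y), 27 to 41 mm above the underside, on two end posts. Grasp from above, fingers closing along y.
- rack: Loose aluminium rack, 0.15 to 0.25 kg, holding four vials. Origin: centre of the underside of its cell block, z up. Block 87 (x) x 59 (y) x 30 mm, open on top, 3 x 2 square cells of 25 mm, floor 3 mm thick; vial tops 49 mm above the underside. A tongue with an upright fin handle sticks out at its front (-x). It goes in block first. On the bench beside an identical empty rack, in either place.
- rack_grip (a point): Grasp point on the rack's grey fin handle: rack frame x -105, y 0, z 48 mm; axes of the rack. Fin 30 mm long (x -120 to -90), 12 mm thick (y), top 66 mm above the rack's underside, on a tongue 30 mm wide, 6 mm thick, that ends at x -121. Grasp from above, fingers closing along y; firm grip, as the load hangs out to +x.
- spare_rack: Identical rack with all cells empty. To be left where it is. Same origin and axes as the rack.
- cap_jar: White jar, 54 mm diameter, 62 mm tall, on the bench; bystander. Origin at the centre of its foot.
- beaker: Glass beaker, 68 mm diameter, 85 mm tall; bystander. Origin at the centre of its foot.
- wash_bottle: White wash bottle, 68 mm diameter, 150 mm tall; bystander. Origin at the centre of its foot.
- crimper: Crimping pliers lying on the bench, about 180 x 75 x 26 mm; bystander. Origin on the bench at the pivot.
- vial0: Crimp-capped glass vial, 22.5 mm diameter, 46 mm tall, 22 g, standing loose in the rack's cell at x -28, y 14 mm (rack frame). Origin at the centre of its foot; z up.
- vial1: Crimp-capped glass vial, 22.5 mm diameter, 46 mm tall, 22 g, standing loose in the rack's cell at x 0, y -14 mm (rack frame). Origin at the centre of its foot; z up.
- vial2: Crimp-capped glass vial, 22.5 mm diameter, 46 mm tall, 22 g, standing loose in the rack's cell at x 28, y 14 mm (rack frame). Origin at the centre of its foot; z up.
- vial3: Crimp-capped glass vial, 22.5 mm diameter, 46 mm tall, 22 g, standing loose in the rack's cell at x 28, y -14 mm (rack frame). Origin at the centre of its foot; z up.
Things that resemble listed ones, but are neither listed nor needed, are in the scene too. What is shaped like the rack but pink is not meant.

How it is judged:
By the outcome, as a careful person would: the job done as asked, in the order asked, and still so for the second after the job is handed in, with the robot touching nothing.
It also fails if it takes over 70 s, if anything falls off the work surface, if the arm or the gripper's body presses on something with over 40 N, if the wrist force passes 120 N, or if a joint passes its speed limit or range.

## Working session

There is one attempt and no reset: what is moved stays moved. The work goes in short steps, Python scripts to look and compute and a tool call to move; the robot and the scene stay as the last step left them, time stands still between calls to the robot, and variables do not carry over. Pictures are saved under pics/ and viewed, at most 10 in all, crops included, and the job is handed in when it is done.

Besides the shell and the picture viewer there is one more tool, called after "Call:" as name(argument=value, ...), one argument or row to a line, values as JSON. jog_arm: Moves the arm, as the interface text tells. Shift numbers are shares of 40 mm and turn numbers shares of 10 degrees, none past 1 either way. Its arguments: {"type":"object","properties":{"commands":{"type":"array"},"squeeze":{"type":"number"}},"required":["commands"]}

```bash
mkdir -p pics; ls; cat > h.py <<'E'
import numpy as np, cv2
from cell import manip, cams, job
def shot(n,f=None):
    c=cams.camera(n); c["M"]=np.array(c["world_to_cam"])
    if f: cv2.imwrite("pics/"+f,cv2.cvtColor(c["image"],cv2.COLOR_RGB2BGR))
    return c
def ray(c,u,v,z):
    R=c["M"][:3,:3];t=c["M"][:3,3]
    o=-R.T@t; d=R.T@np.array([(u-c["cx"])/c["fx"],(v-c["cy"])/c["fy"],1])
    return o+d*(z-o[2])/d[2]
def proj(c,p):
    q=c["M"][:3,:3]@np.array(p,float)+c["M"][:3,3]
    return np.array([c["fx"]*q[0]/q[2]+c["cx"],c["fy"]*q[1]/q[2]+c["cy"]])
E
python3 - <<'E'
from h import *
for n in("top","scene"):
    c=shot(n,n+"0.png"); R=c["M"][:3,:3]; print(n,-R.T@c["M"][:3,3],c["fx"],R.round(2).tolist())
print(manip.read_state(),manip.nose_length)
E
```

```text
pics
top [ 367.93061255  -59.03428173 1516.89964102] 427.2036131721627 [[-0.02, -1.0, -0.0], [-1.0, 0.02, -0.09], [0.09, -0.0, -1.0]]
scene [1432.6437988   178.40728896  758.50582053] 391.4672456299753 [[-0.23, 0.97, -0.0], [0.57, 0.13, -0.81], [-0.79, -0.19, -0.59]]
{'clock': 0.1, 'joints': array([ 1.07740639e+00,  3.00418187e-01,  1.52153059e+00, -2.39029374e-06,
        1.32071139e+00, -6.66214472e-02]), 'qd': array([-0.00179532, -0.00196333, -0.00131987,  0.00091956, -0.00020248,
       -0.00026563]), 'effort': array([-1.42441348e-05, -5.32646763e+01, -3.53279650e+01,  7.08008045e-02,
        2.36168504e-02, -3.08263179e-05]), 'eef_pos': array([227.56431274, 500.45509286, 212.93671234]), 'eef_rot': array([-3.14052736e+00, -6.87561496e-05,  2.71482472e+00]), 'wrist_force': array([0.11787656, 0.41340064, 0.39972461]), 'moment': array([-0.02633169, -0.02406195, -0.00792906]), 'finger_force': 0.0, 'finger_gap': 94.08453401641209} 8.0
```

View pics/top0.png

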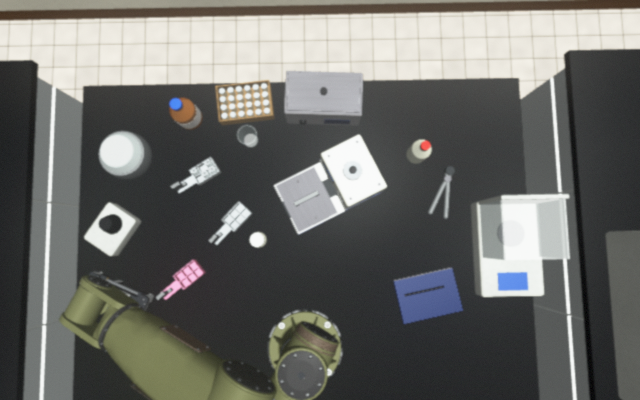

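View pics/scene0.png

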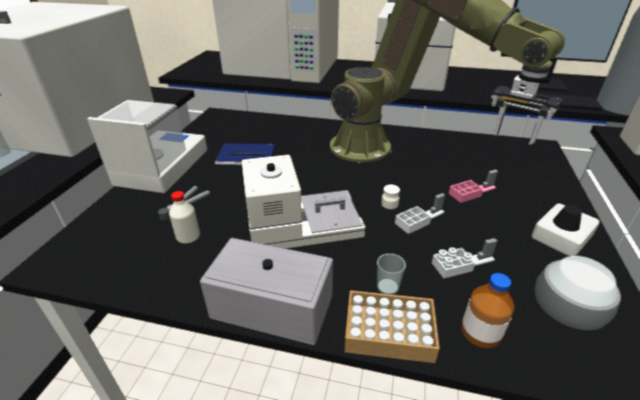

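The top view shows the cover at about (310,197) and the incubator head at (354,171). The filled rack is at about (200,172), with the spare rack at (233,220) and the jar at (258,240). In the scene view the filled rack, with its vials, is at (458,258). Next I'll zoom in and measure.

```bash
python3 - <<'E'
from h import *
c=shot("top"); np.save("top.npy",c["image"])
im=cv2.cvtColor(c["image"],cv2.COLOR_RGB2BGR)[125:245,165:395]
b=cv2.resize(im,None,fx=3.4,fy=3.4,interpolation=cv2.INTER_CUBIC)
for k in range(170,395,20):
    x=int((k-165+.5)*3.4); cv2.line(b,(x,0),(x,6),(0,255,255)); cv2.putText(b,str(k),(x,18),0,.35,(0,255,255))
for k in range(130,245,20):
    y=int((k-125+.5)*3.4); cv2.line(b,(0,y),(6,y),(0,255,255)); cv2.putText(b,str(k),(8,y+4),0,.35,(0,255,255))
cv2.imwrite("pics/z1.png",b)
s=shot("scene"); im=cv2.cvtColor(s["image"],cv2.COLOR_RGB2BGR)[150:290,235:505]
cv2.imwrite("pics/z2.png",cv2.resize(im,None,fx=2.96,fy=2.96,interpolation=cv2.INTER_CUBIC))
# masks top
g=cv2.cvtColor(c["image"],cv2.COLOR_RGB2GRAY)
for (u0,v0,u1,v1) in [(165,150,224,200),(205,197,255,248),(265,130,395,240)]:
    m=np.zeros_like(g); m[v0:v1,u0:u1]=(g[v0:v1,u0:u1]>80)*255
    cs,_=cv2.findContours(m,cv2.RETR_EXTERNAL,cv2.CHAIN_APPROX_NONE)
    for k in sorted(cs,key=cv2.contourArea)[-2:]:
        if cv2.contourArea(k)>30: print(cv2.contourArea(k),cv2.boundingRect(k),cv2.minAreaRect(k),cv2.boxPoints(cv2.minAreaRect(k)).round(1).tolist())
E
```

```text
714.0 (170, 156, 51, 38) ((193.89703369140625, 176.6617431640625), (19.893835067749023, 51.621070861816406), 59.03623962402344) [[166.60000610351562, 181.39999389648438], [210.89999389648438, 154.89999389648438], [221.10000610351562, 171.89999389648438], [176.89999389648438, 198.5]]
59.5 (248, 232, 7, 16) ((251.0, 239.5), (15.0, 6.0), 90.0) [[248.0, 232.0], [254.0, 232.0], [254.0, 247.0], [248.0, 247.0]]
739.5 (208, 201, 44, 45) ((227.50003051757812, 224.50003051757812), (19.798988342285156, 50.91168975830078), 45.0) [[202.5, 235.5], [238.5, 199.5], [252.5, 213.5], [216.5, 249.5]]
6140.5 (273, 133, 115, 102) ((328.8648681640625, 183.68922424316406), (65.14036560058594, 104.2349853515625), 62.10273361206055) [[267.6000061035156, 179.3000030517578], [359.70001220703125, 130.5], [390.20001220703125, 188.10000610351562], [298.0, 236.89999389648438]]
```

View pics/z1.png

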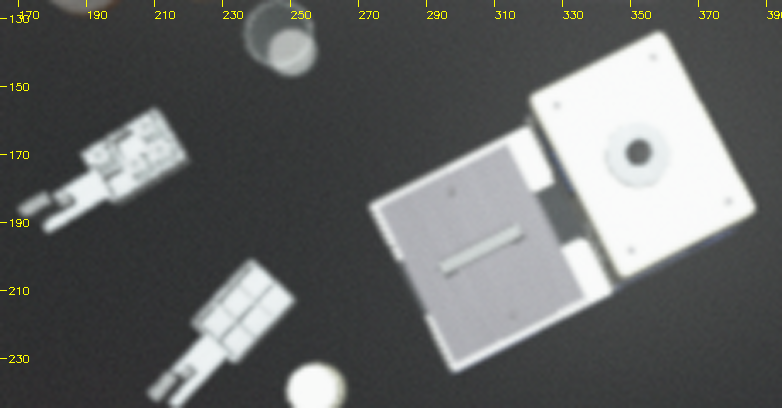

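View pics/z2.png

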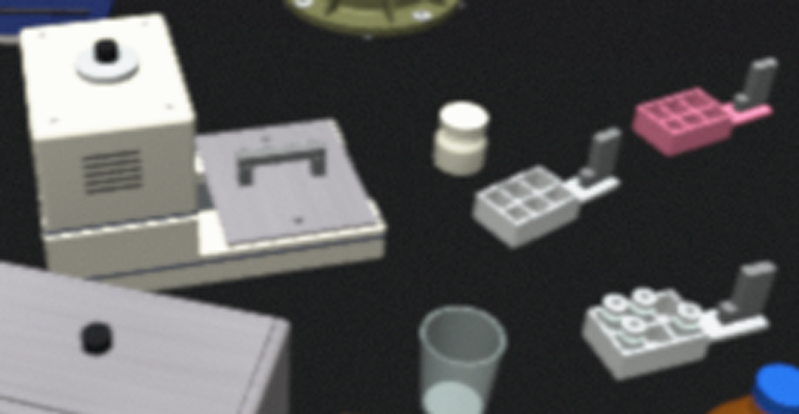

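The crops show these features, in z1 zoom coordinates:
- **Head top:** corners (530,97), (661,31), (756,210) and (622,278).
- **Base front:** corners (371,206) and (455,372).
- **Cover:** bar from (442,269) to (521,230), holes at (451,192) and (515,316).
- **Filled rack:** block (82,155), (156,108), (188,158), (118,202). Fin top runs (20,210) to (48,198).

I'll cast these onto their planes and check the sizes.

```bash
cat >> h.py <<'E'
def fit(L,P):  # 2D Kabsch: world = R L + t
    L=np.array(L,float)[:,:2];P=np.array(P)[:,:2];a=L-L.mean(0);b=P-P.mean(0)
    y=np.arctan2((a[:,0]*b[:,1]-a[:,1]*b[:,0]).sum(),(a*b).sum())
    R=np.array([[np.cos(y),-np.sin(y)],[np.sin(y),np.cos(y)]]);t=P.mean(0)-R@L.mean(0)
    return t,y,R,np.linalg.norm(L@R.T+t-P,axis=1)
E
cat > m.py <<'E'
from h import *
c=shot("top");s=shot("scene")
T=lambda x,y,z:ray(c,(x+.5)/3.4-.5+165,(y+.5)/3.4-.5+125,z)
S=lambda x,y,z:ray(s,(x+.5)/2.96-.5+235,(y+.5)/2.96-.5+150,z)
L=[(10,95),(150,95),(150,-95),(10,-95),(-170,95),(-170,-95)]
P=[T(530,97,200),T(661,31,200),T(756,210,200),T(622,278,200),T(371,206,44),T(455,372,44)]
t,y,R,e=fit(L,P);print("inc top",t,y,e.round(1))
L2=[(150,-95),(10,-95),(10,95),(150,95),(-170,95)]
P2=[S(20,28,200),S(163,15,200),S(193,120,200),S(35,137,200),S(382,230,44)]
print("inc scene",*fit(L2,P2)[:2],fit(L2,P2)[3].round(1))
inv=lambda p:(R.T@(p[:2]-t)).round(1)
a=[T(442,269,85),T(521,230,85)];print("bar inc",inv(a[0]),inv(a[1]),"world mid",(a[0]+a[1])/2)
print("bar scene",inv(S(237,156,85)),inv(S(325,146,85)))
print("holes",inv(T(451,192,49)),inv(T(515,316,49)),"scene",inv(S(298,220,49)),inv(S(265,138,49)))
B=[(-43.5,29.5),(43.5,29.5),(43.5,-29.5),(-43.5,-29.5)]
Q=[T(82,155,30),T(156,108,30),T(188,158,30),T(118,202,30)]
rt,ry,RR,e=fit(B,Q);print("rack",rt,ry,e.round(1),"grip",RR@[-105,0]+rt,"fin seen",(T(20,210,66)+T(48,198,66))/2,"scene fin",S(754,266,66))
B=[(-43.5,29.5),(43.5,29.5),(43.5,-29.5),(-43.5,-29.5)]
Q=[T(193,322,30),T(251,260,30),T(295,299,30),T(236,361,30)]
st,sy,_,e=fit(B,Q);print("spare",st,sy,e.round(1))
print("lay",R@[70,-210]+t,"jar",T(315,390,62),"home",R@[53.5,0]+t)
E
python3 m.py
```

```text
inc top [550.1942896  -97.01378149] -1.1177243275953028 [2.4 2.6 2.3 1.7 0.6 1.1]
inc scene [551.25496234 -94.02259705] -1.1292009429421264 [1.  2.8 2.4 4.1 2.5]
bar inc [-1.332e+02  1.000e-01] [-45.9  -0.8] world mid [510.66096358 -16.65668293  85.        ]
bar scene [-46.8   2.9] [-136.4    5.6]
holes [-90.1  70. ] [-89.3 -72.4] scene [-92.5  70.7] [-92.6 -71.3]
rack [620.10477366 341.18345466] -0.9974789215582746 [3.4 1.3 2.6 2.3] grip [563.15046356 429.39460226] fin seen [566.62864208 433.90046705  66.        ] scene fin [564.35745177 432.68304879  66.        ]
spare [457.74308961 229.5655377 ] -0.7567035900654037 [0.8 1.  1.4 0.6]
lay [ 392.02297032 -251.87447294] jar [375.055254  152.2691313  62.       ] home [ 573.61282588 -145.11598683]
```

Both views agree within about 3 mm: incubator near (550.5,-96) with yaw about -1.12. The bar sits at incubator x -90, and the sizes match. Now I'll move over the cover.

```bash
cat >> h.py <<'E'
def go(x,y,z,yaw):
    "units of 10deg (az), then 40mm in tool frame after turning level"
    s=manip.read_state();p=np.array(s["eef_pos"]);r=s["eef_rot"]
    d=(yaw-r[2]+np.pi)%(2*np.pi)-np.pi
    D=np.array([x,y,z])-p;cx,sx=np.cos(yaw),np.sin(yaw)
    print("pos",p.round(1),"rot",np.array(r).round(4),"az",round(-np.degrees(d)/10,3),"dxyz",(np.array([D[0]*cx+D[1]*sx,D[0]*sx-D[1]*cx,-D[2]])/40).round(3),"F",np.array(s["wrist_force"]).round(1),"gap",round(s["finger_gap"],1),round(s["finger_force"],1),"t",round(s["clock"],1))
E
python3 -c "
from h import *
go(511,-16,160,2.02)"
```

```text
pos [227.6 500.6 213.3] rot [-3.1412 -0.      2.7148] az 3.981 dxyz [-14.71    0.773   1.332] F [ 0.5 -0.1 -0.6] gap 93.9 0.0 t 0.3
```

Call:
jog_arm(
  commands=[
    {"az": 1},
    {"az": 1},
    {"az": 1},
    {"az": 0.98},
    {"dx": -1},
    {"dx": -1},
    {"dx": -1},
    {"dx": -1},
    {"dx": -1},
    {"dx": -1},
  ],
)

```text
schema error: expected keys dx, dy, dz, ax, ay, az, gripper
```

Call:
jog_arm(
  commands=[
    {"dx": -1,"dy": 0.1},
    {"dx": -1,"dy": 0.1},
    {"dx": -1,"dy": 0.1},
    {"dx": -1,"dy": 0.1},
    {"dx": -1,"dy": 0.1},
    {"dx": -1,"dy": 0.1},
    {"dx": -1,"dy": 0.1},
    {"dx": -0.7,"dy": 0.07},
    {},
    {},
  ],
)

```text
schema error: expected keys dx, dy, dz, ax, ay, az, gripper
```

```bash
python3 -c "
from h import *
go(511,-16,120,2.02)
c=shot('wrist','w1.png'); print(proj(c,(511,-16,85)),[proj(c,(550.5+np.cos(-1.12)*a-np.sin(-1.12)*b,-96+np.sin(-1.12)*a+np.cos(-1.12)*b,z)).round(0).tolist() for a,b,z in[(-90,70,49),(-90,-70,49),(-135,0,85),(-45,0,85)]])"
```

```text
pos [227.6 500.6 213.3] rot [-3.1412 -0.      2.7148] az 3.981 dxyz [-14.71    0.773   2.332] F [ 0.5 -0.1 -0.6] gap 93.9 0.0 t 0.3
[ 45.17987017 557.49008969] [[111.0, 547.0], [19.0, 500.0], [63.0, 538.0], [30.0, 576.0]]
```

View pics/w1.png

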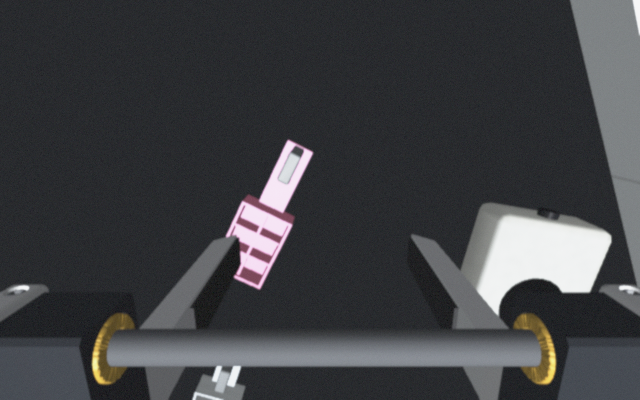

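The arm hasn't moved: the picture is from the start pose, with the pink rack at (262,215). Each row needs all seven keys.

Call:
jog_arm(
  commands=[
    {"dx": 0,"dy": 0,"dz": 0,"ax": 0,"ay": 0,"az": 1,"gripper": 0},
    {"dx": 0,"dy": 0,"dz": 0,"ax": 0,"ay": 0,"az": 1,"gripper": 0},
    {"dx": 0,"dy": 0,"dz": 0,"ax": 0,"ay": 0,"az": 1,"gripper": 0},
    {"dx": 0,"dy": 0,"dz": 0,"ax": 0,"ay": 0,"az": 0.98,"gripper": 0},
    {"dx": -1,"dy": 0,"dz": 0,"ax": 0,"ay": 0,"az": 0,"gripper": 0},
    {"dx": -1,"dy": 0,"dz": 0,"ax": 0,"ay": 0,"az": 0,"gripper": 0},
    {"dx": -1,"dy": 0,"dz": 0,"ax": 0,"ay": 0,"az": 0,"gripper": 0},
    {"dx": -1,"dy": 0,"dz": 0,"ax": 0,"ay": 0,"az": 0,"gripper": 0},
    {"dx": -1,"dy": 0,"dz": 0,"ax": 0,"ay": 0,"az": 0,"gripper": 0},
    {"dx": -1,"dy": 0,"dz": 0,"ax": 0,"ay": 0,"az": 0,"gripper": 0},
  ],
)

```text
clock: 1.6
eef_pos: [332.3, 283.3, 213.6]
eef_rot: [3.141, -0.0, 2.02]
wrist_force: [0.3, 0.5, 1.5]
finger_gap: 94.0
finger_force: 0.0
```

Call:
jog_arm(
  commands=[
    {"dx": -1,"dy": 0.1,"dz": 0,"ax": 0,"ay": 0,"az": 0,"gripper": 0},
    {"dx": -1,"dy": 0.1,"dz": 0,"ax": 0,"ay": 0,"az": 0,"gripper": 0},
    {"dx": -1,"dy": 0.1,"dz": 0,"ax": 0,"ay": 0,"az": 0,"gripper": 0},
    {"dx": -1,"dy": 0.1,"dz": 0,"ax": 0,"ay": 0,"az": 0,"gripper": 0},
    {"dx": -1,"dy": 0.1,"dz": 0,"ax": 0,"ay": 0,"az": 0,"gripper": 0},
    {"dx": -1,"dy": 0.1,"dz": 0,"ax": 0,"ay": 0,"az": 0,"gripper": 0},
    {"dx": -1,"dy": 0.1,"dz": 0,"ax": 0,"ay": 0,"az": 0,"gripper": 0},
    {"dx": -1,"dy": 0.07,"dz": 0,"ax": 0,"ay": 0,"az": 0,"gripper": 0},
    {"dx": -0.7,"dy": 0,"dz": 0,"ax": 0,"ay": 0,"az": 0,"gripper": 0},
    {"dx": 0,"dy": 0,"dz": 0,"ax": 0,"ay": 0,"az": 0,"gripper": 0},
  ],
)

```text
clock: 2.85
eef_pos: [511.1, -16.8, 213.2]
eef_rot: [-3.141, -0.0, 2.018]
wrist_force: [-1.1, -0.0, -0.2]
finger_gap: 94.2
finger_force: 0.0
```

```bash
python3 -c "
from h import *
go(511,-16,67,2.02)
c=shot('wrist','w2.png'); print(proj(c,(511,-16,85)),[proj(c,(550.5+np.cos(-1.12)*a-np.sin(-1.12)*b,-96+np.sin(-1.12)*a+np.cos(-1.12)*b,z)).round(0).tolist() for a,b,z in[(-90,70,49),(-90,-70,49),(-135,0,85),(-45,0,85)]])"
```

```text
pos [511.1 -16.8 213.2] rot [-3.1412e+00 -1.0000e-04  2.0181e+00] az -0.011 dxyz [0.019 0.006 3.654] F [-1.1 -0.  -0.2] gap 94.2 0.0 t 2.9
[324.61162144 195.78205465] [[395.0, 186.0], [255.0, 186.0], [325.0, 144.0], [326.0, 242.0]]
```

View pics/w2.png

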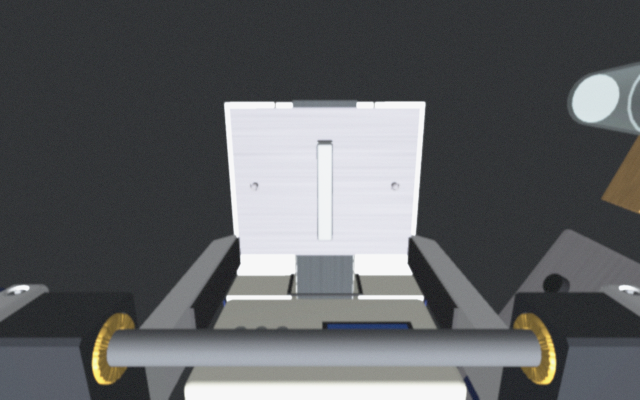

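The predicted holes (254,186) and (395,186) and the bar (325,144–240) match the picture to about 1 px. Descending to grasp.

Call:
jog_arm(
  commands=[
    {"dx": 0,"dy": 0,"dz": 0.9,"ax": 0,"ay": 0,"az": 0,"gripper": 0},
    {"dx": 0,"dy": 0,"dz": 0.9,"ax": 0,"ay": 0,"az": 0,"gripper": 0},
    {"dx": 0,"dy": 0,"dz": 0.8,"ax": 0,"ay": 0,"az": 0,"gripper": 0},
    {"dx": 0,"dy": 0,"dz": 0.6,"ax": 0,"ay": 0,"az": 0,"gripper": 0},
    {"dx": 0,"dy": 0,"dz": 0.45,"ax": 0,"ay": 0,"az": 0,"gripper": 0},
    {"dx": 0,"dy": 0,"dz": 0,"ax": 0,"ay": 0,"az": 0,"gripper": 0.5},
    {"dx": 0,"dy": 0,"dz": 0,"ax": 0,"ay": 0,"az": 0,"gripper": 0.8},
    {"dx": 0,"dy": 0,"dz": 0,"ax": 0,"ay": 0,"az": 0,"gripper": 0.9},
    {"dx": 0,"dy": 0,"dz": 0,"ax": 0,"ay": 0,"az": 0,"gripper": 1},
    {"dx": 0,"dy": 0,"dz": 0,"ax": 0,"ay": 0,"az": 0,"gripper": 1},
  ],
  squeeze=30,
)

```text
clock: 4.15
eef_pos: [510.9, -15.6, 67.7]
eef_rot: [3.141, 0.0, 2.02]
wrist_force: [-0.9, 0.8, -0.1]
finger_gap: 47.1
finger_force: 0.0
```

Call:
jog_arm(
  commands=[
    {"dx": 0,"dy": 0,"dz": 0,"ax": 0,"ay": 0,"az": 0,"gripper": 1},
    {"dx": 0,"dy": 0,"dz": 0,"ax": 0,"ay": 0,"az": 0,"gripper": 1},
    {"dx": 0,"dy": 0,"dz": 0,"ax": 0,"ay": 0,"az": 0,"gripper": 1},
    {"dx": 0,"dy": 0,"dz": 0,"ax": 0,"ay": 0,"az": 0,"gripper": 1},
  ],
)

```text
clock: 4.65
eef_pos: [510.8, -15.6, 67.4]
eef_rot: [-3.142, -0.0, 2.02]
wrist_force: [-0.0, -0.0, 0.1]
finger_gap: 13.3
finger_force: 30.0
```

Call:
jog_arm(
  commands=[
    {"dx": 0,"dy": 0,"dz": -0.1,"ax": 0,"ay": 0,"az": 0,"gripper": 1},
    {"dx": 0,"dy": 0,"dz": -0.2,"ax": 0,"ay": 0,"az": 0,"gripper": 1},
    {"dx": 0,"dy": 0,"dz": -0.25,"ax": 0,"ay": 0,"az": 0,"gripper": 1},
    {"dx": 0,"dy": 0,"dz": -0.25,"ax": 0,"ay": 0,"az": 0,"gripper": 1},
    {"dx": 0,"dy": 0,"dz": -0.2,"ax": 0,"ay": 0,"az": 0,"gripper": 1},
    {"dx": 0,"dy": 0,"dz": 0,"ax": 0,"ay": 0,"az": 0,"gripper": 1},
  ],
)

```text
clock: 5.4
eef_pos: [511.1, -15.6, 108.1]
eef_rot: [3.141, 0.001, 2.02]
wrist_force: [-0.5, -0.1, -1.9]
finger_gap: 14.0
finger_force: 30.0
```

```bash
python3 -c "
from h import *
go(317.7,-108.7,107,2.02)
go(387.5,-254,107,2.02)
import cv2
c=shot('scene');im=cv2.cvtColor(c['image'],cv2.COLOR_RGB2BGR)[100:300,220:500];cv2.imwrite('pics/s2.png',cv2.resize(im,None,fx=2.5,fy=2.5))"
```

```text
pos [511.1 -15.6 108.1] rot [3.1406e+00 6.0000e-04 2.0202e+00] az 0.001 dxyz [ 3.000e-03 -5.366e+00  2.900e-02] F [-0.5 -0.1 -1.9] gap 14.0 30.0 t 5.4
pos [511.1 -15.6 108.1] rot [3.1406e+00 6.0000e-04 2.0202e+00] az 0.001 dxyz [-4.027 -5.372  0.029] F [-0.5 -0.1 -1.9] gap 14.0 30.0 t 5.4
```

View pics/s2.png

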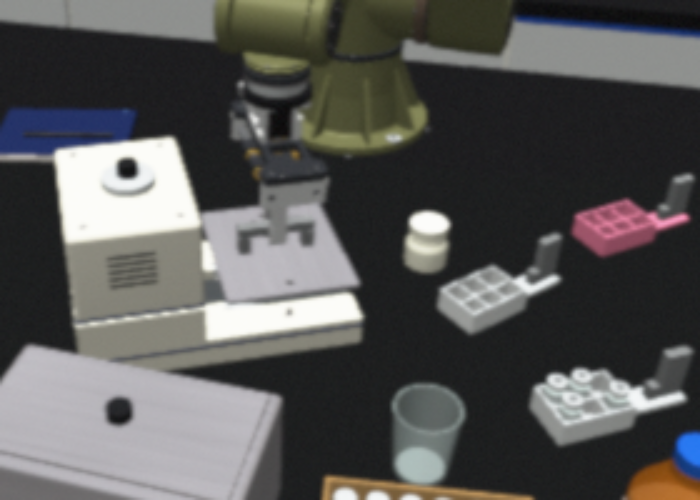

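The plate is up, level and held mid-bar at about (278,232), and the shoulder pin is visible below. Next I'll carry it out toward -y, then along +x.

Call:
jog_arm(
  commands=[
    {"dx": 0,"dy": -0.3,"dz": 0,"ax": 0,"ay": 0,"az": 0,"gripper": 1},
    {"dx": 0,"dy": -0.6,"dz": 0,"ax": 0,"ay": 0,"az": 0,"gripper": 1},
    {"dx": 0,"dy": -0.7,"dz": 0,"ax": 0,"ay": 0,"az": 0,"gripper": 1},
    {"dx": 0,"dy": -0.7,"dz": 0,"ax": 0,"ay": 0,"az": 0,"gripper": 1},
    {"dx": 0,"dy": -0.7,"dz": 0,"ax": 0,"ay": 0,"az": 0,"gripper": 1},
    {"dx": 0,"dy": -0.7,"dz": 0,"ax": 0,"ay": 0,"az": 0,"gripper": 1},
    {"dx": 0,"dy": -0.7,"dz": 0,"ax": 0,"ay": 0,"az": 0,"gripper": 1},
    {"dx": 0,"dy": -0.6,"dz": 0,"ax": 0,"ay": 0,"az": 0,"gripper": 1},
    {"dx": 0,"dy": -0.37,"dz": 0,"ax": 0,"ay": 0,"az": 0,"gripper": 1},
    {"dx": -0.3,"dy": 0,"dz": 0,"ax": 0,"ay": 0,"az": 0,"gripper": 1},
  ],
)

```text
clock: 6.7
eef_pos: [322.2, -120.1, 107.5]
eef_rot: [3.141, 0.0, 2.02]
wrist_force: [0.4, -0.5, -3.6]
finger_gap: 14.0
finger_force: 30.0
```

Call:
jog_arm(
  commands=[
    {"dx": -0.6,"dy": 0,"dz": 0,"ax": 0,"ay": 0,"az": 0,"gripper": 1},
    {"dx": -0.7,"dy": 0,"dz": 0,"ax": 0,"ay": 0,"az": 0,"gripper": 1},
    {"dx": -0.7,"dy": 0,"dz": 0,"ax": 0,"ay": 0,"az": 0,"gripper": 1},
    {"dx": -0.7,"dy": 0,"dz": 0,"ax": 0,"ay": 0,"az": 0,"gripper": 1},
    {"dx": -0.6,"dy": 0,"dz": 0,"ax": 0,"ay": 0,"az": 0,"gripper": 1},
    {"dx": -0.4,"dy": 0,"dz": 0,"ax": 0,"ay": 0,"az": 0,"gripper": 1},
    {"dx": 0,"dy": 0,"dz": 0.4,"ax": 0,"ay": 0,"az": 0,"gripper": 1},
    {"dx": 0,"dy": 0,"dz": 0.5,"ax": 0,"ay": 0,"az": 0,"gripper": 1},
    {"dx": 0,"dy": 0,"dz": 0.5,"ax": 0,"ay": 0,"az": 0,"gripper": 1},
    {"dx": 0,"dy": 0,"dz": 0,"ax": 0,"ay": 0,"az": 0,"gripper": 1},
  ],
)

```text
clock: 7.95
eef_pos: [386.5, -252.7, 50.4]
eef_rot: [-3.14, -0.002, 2.02]
wrist_force: [-0.1, -0.3, -2.3]
finger_gap: 13.5
finger_force: 30.0
```

```bash
python3 -c "
from h import *
go(387.5,-254,24,2.02)"
```

```text
pos [ 386.5 -252.7   50.4] rot [-3.1404e+00 -2.3000e-03  2.0204e+00] az 0.002 dxyz [-0.041  0.007  0.659] F [-0.1 -0.3 -2.3] gap 13.5 30.0 t 8.0
```

Call:
jog_arm(
  commands=[
    {"dx": 0,"dy": 0,"dz": 0.25,"ax": 0,"ay": 0,"az": 0,"gripper": 1},
    {"dx": 0,"dy": 0,"dz": 0.2,"ax": 0,"ay": 0,"az": 0,"gripper": 1},
    {"dx": 0,"dy": 0,"dz": 0.1,"ax": 0,"ay": 0,"az": 0,"gripper": 1},
    {"dx": 0,"dy": 0,"dz": 0.05,"ax": 0,"ay": 0,"az": 0,"gripper": 1},
    {"dx": 0,"dy": 0,"dz": 0.03,"ax": 0,"ay": 0,"az": 0,"gripper": 1},
    {"dx": 0,"dy": 0,"dz": 0.03,"ax": 0,"ay": 0,"az": 0,"gripper": 1},
    {"dx": 0,"dy": 0,"dz": 0,"ax": 0,"ay": 0,"az": 0,"gripper": 1},
  ],
)

```text
clock: 8.82
eef_pos: [386.9, -253.0, 25.1]
eef_rot: [3.142, 0.0, 2.02]
wrist_force: [0.5, 0.0, -2.3]
finger_gap: 13.7
finger_force: 30.0
```

Call:
jog_arm(
  commands=[
    {"dx": 0,"dy": 0,"dz": 0.02,"ax": 0,"ay": 0,"az": 0,"gripper": 1},
    {"dx": 0,"dy": 0,"dz": 0.02,"ax": 0,"ay": 0,"az": 0,"gripper": 1},
    {"dx": 0,"dy": 0,"dz": 0,"ax": 0,"ay": 0,"az": 0,"gripper": 1},
    {"dx": 0,"dy": 0,"dz": 0,"ax": 0,"ay": 0,"az": 0,"gripper": 1},
  ],
)

```text
clock: 9.32
eef_pos: [386.9, -253.0, 23.4]
eef_rot: [-3.142, -0.0, 2.02]
wrist_force: [-0.3, -0.6, -1.7]
finger_gap: 13.5
finger_force: 30.0
```

Call:
jog_arm(
  commands=[
    {"dx": 0,"dy": 0,"dz": 0.02,"ax": 0,"ay": 0,"az": 0,"gripper": 1},
    {"dx": 0,"dy": 0,"dz": 0,"ax": 0,"ay": 0,"az": 0,"gripper": 1},
    {"dx": 0,"dy": 0,"dz": 0,"ax": 0,"ay": 0,"az": 0,"gripper": 1},
  ],
)

```text
clock: 9.7
eef_pos: [386.9, -253.1, 23.4]
eef_rot: [3.142, 0.0, 2.02]
wrist_force: [-4.9, 3.7, 11.9]
finger_gap: 13.7
finger_force: 30.0
```

The plate is on the bench (contact force up), so I'll release it and rise.

Call:
jog_arm(
  commands=[
    {"dx": 0,"dy": 0,"dz": 0,"ax": 0,"ay": 0,"az": 0,"gripper": 0.7},
    {"dx": 0,"dy": 0,"dz": 0,"ax": 0,"ay": 0,"az": 0,"gripper": 0.5},
    {"dx": 0,"dy": 0,"dz": 0,"ax": 0,"ay": 0,"az": 0,"gripper": 0.3},
    {"dx": 0,"dy": 0,"dz": 0,"ax": 0,"ay": 0,"az": 0,"gripper": 0.3},
    {"dx": 0,"dy": 0,"dz": -0.3,"ax": 0,"ay": 0,"az": 0,"gripper": 0.3},
    {"dx": 0,"dy": 0,"dz": -0.8,"ax": 0,"ay": 0,"az": 0,"gripper": 0.3},
    {"dx": 0,"dy": 0,"dz": -1,"ax": 0,"ay": 0,"az": 0,"gripper": 0},
    {"dx": 0,"dy": 0,"dz": -1,"ax": 0,"ay": 0,"az": 0,"gripper": 0},
    {"dx": 0,"dy": 0,"dz": -1,"ax": 0,"ay": 0,"az": 0,"gripper": 0},
    {"dx": 0,"dy": 0,"dz": -0.9,"ax": 0,"ay": 0,"az": 0,"gripper": 0},
  ],
)

```text
clock: 10.95
eef_pos: [386.7, -252.9, 225.1]
eef_rot: [3.141, 0.001, 2.02]
wrist_force: [-0.2, -0.8, -1.1]
finger_gap: 93.9
finger_force: 0.0
```

```bash
python3 -c "
from h import *
go(564,431,213,np.pi-0.997)"
```

```text
pos [ 386.7 -252.9  225.1] rot [3.1410e+00 1.2000e-03 2.0202e+00] az -0.713 dxyz [11.953 13.003  0.302] F [-0.2 -0.8 -1.1] gap 93.9 0.0 t 10.9
```

Call:
jog_arm(
  commands=[
    {"dx": 0,"dy": 0,"dz": 0,"ax": 0,"ay": 0,"az": -0.71,"gripper": 0},
    {"dx": 0.9,"dy": 1,"dz": 0,"ax": 0,"ay": 0,"az": 0,"gripper": 0},
    {"dx": 0.9,"dy": 1,"dz": 0,"ax": 0,"ay": 0,"az": 0,"gripper": 0},
    {"dx": 0.9,"dy": 1,"dz": 0,"ax": 0,"ay": 0,"az": 0,"gripper": 0},
    {"dx": 0.9,"dy": 1,"dz": 0,"ax": 0,"ay": 0,"az": 0,"gripper": 0},
    {"dx": 0.9,"dy": 1,"dz": 0,"ax": 0,"ay": 0,"az": 0,"gripper": 0},
    {"dx": 0.9,"dy": 1,"dz": 0,"ax": 0,"ay": 0,"az": 0,"gripper": 0},
    {"dx": 0.9,"dy": 1,"dz": 0,"ax": 0,"ay": 0,"az": 0,"gripper": 0},
    {"dx": 0.9,"dy": 1,"dz": 0,"ax": 0,"ay": 0,"az": 0,"gripper": 0},
    {"dx": 0.9,"dy": 1,"dz": 0,"ax": 0,"ay": 0,"az": 0,"gripper": 0},
  ],
)

```text
clock: 12.2
eef_pos: [513.7, 216.2, 223.7]
eef_rot: [3.141, 0.0, 2.144]
wrist_force: [1.1, -1.2, -0.3]
finger_gap: 94.3
finger_force: 0.0
```

Call:
jog_arm(
  commands=[
    {"dx": 0.9,"dy": 1,"dz": 0,"ax": 0,"ay": 0,"az": 0,"gripper": 0},
    {"dx": 0.9,"dy": 1,"dz": 0,"ax": 0,"ay": 0,"az": 0,"gripper": 0},
    {"dx": 0.9,"dy": 1,"dz": 0,"ax": 0,"ay": 0,"az": 0,"gripper": 0},
    {"dx": 0.9,"dy": 0.8,"dz": 0,"ax": 0,"ay": 0,"az": 0,"gripper": 0},
    {"dx": 0,"dy": 0,"dz": 0,"ax": 0,"ay": 0,"az": 0,"gripper": 0},
    {"dx": 0,"dy": 0,"dz": 0,"ax": 0,"ay": 0,"az": 0,"gripper": 0},
  ],
)

```text
clock: 12.95
eef_pos: [563.1, 417.3, 223.0]
eef_rot: [-3.141, 0.0, 2.144]
wrist_force: [1.1, -1.3, 0.8]
finger_gap: 94.0
finger_force: 0.0
```

```bash
python3 -c "
from h import *
go(564,431,37,np.pi-0.997)
c=shot('wrist','w3.png');y=-.997;o=np.array([620.1,341.2])+[2,2]
for a,b,z in[(-43.5,29.5,30),(-43.5,-29.5,30),(43.5,29.5,30),(-120,0,66),(-90,0,66),(-121,15,6),(-121,-15,6)]: print((a,b,z),proj(c,(o[0]+np.cos(y)*a-np.sin(y)*b,o[1]+np.sin(y)*a+np.cos(y)*b,z)).round(0))"
```

```text
pos [563.1 417.3 223. ] rot [-3.1414e+00  1.0000e-04  2.1440e+00] az -0.003 dxyz [0.275 0.206 4.651] F [ 1.1 -1.3  0.8] gap 94.0 0.0 t 12.9
(-43.5, 29.5, 30) [359. 226.]
(-43.5, -29.5, 30) [306. 226.]
(43.5, 29.5, 30) [357. 295.]
(-120, 0, 66) [334. 163.]
(-90, 0, 66) [334. 193.]
(-121, 15, 6) [346. 154.]
(-121, -15, 6) [319. 154.]
```

View pics/w3.png

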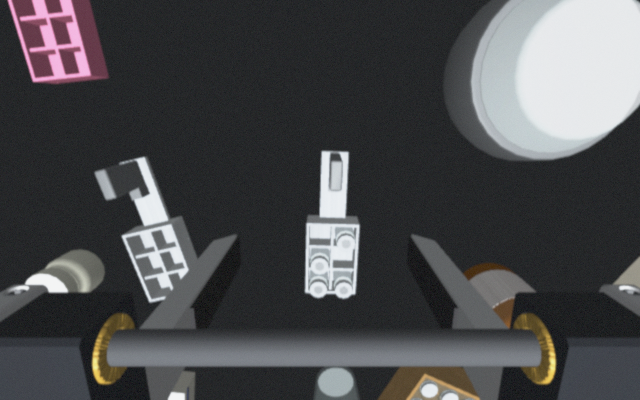

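The filled rack is upright below, with its fin top at about (335,175), block at (306–359, 218–295) and four vials. I'll refine the fin numerically.

```bash
python3 -c "
from h import *
c=shot('wrist');g=cv2.cvtColor(c['image'],cv2.COLOR_RGB2GRAY)
for v in (156,170,180,186,205,235,270): print(v,g[v,302:364].tolist())
print(g[145:235,335].tolist()); print(g[145:235,313].tolist())
print(proj(c,(564.1,433.4,66)))"
```

```text
156 [33, 38, 38, 38, 41, 39, 40, 36, 37, 39, 39, 40, 41, 40, 43, 38, 41, 41, 77, 158, 221, 231, 233, 233, 236, 235, 227, 180, 107, 69, 60, 63, 66, 63, 65, 64, 65, 73, 125, 202, 228, 233, 232, 230, 230, 219, 148, 69, 42, 40, 41, 39, 36, 34, 38, 35, 37, 37, 38, 36, 40, 39]
170 [42, 45, 44, 35, 43, 36, 35, 36, 39, 35, 39, 38, 37, 39, 40, 41, 34, 47, 106, 189, 228, 233, 233, 235, 235, 235, 225, 149, 109, 160, 196, 207, 208, 210, 208, 210, 209, 211, 204, 175, 173, 222, 232, 233, 225, 173, 93, 40, 38, 43, 38, 38, 39, 37, 38, 39, 35, 41, 43, 34, 40, 36]
180 [35, 39, 37, 36, 37, 40, 39, 36, 38, 37, 42, 40, 41, 38, 40, 41, 42, 46, 132, 218, 232, 235, 233, 235, 235, 232, 206, 142, 137, 178, 204, 212, 211, 211, 209, 209, 203, 202, 190, 173, 200, 227, 233, 234, 223, 145, 63, 38, 40, 41, 37, 38, 41, 42, 37, 41, 36, 39, 39, 32, 39, 44]
186 [38, 31, 40, 36, 40, 39, 42, 38, 39, 38, 34, 34, 37, 38, 35, 38, 35, 61, 139, 220, 234, 235, 234, 236, 236, 231, 205, 157, 157, 190, 207, 209, 209, 208, 207, 203, 203, 194, 177, 175, 223, 235, 235, 230, 198, 116, 51, 43, 35, 39, 39, 37, 40, 40, 40, 44, 40, 35, 3
[... 1054 characters left out ...]
2, 211, 214, 212, 211, 208, 210, 210, 208, 208, 208, 208, 202, 190, 203, 224, 233, 235, 235, 235, 235, 236, 236, 235, 235, 236, 235, 234, 235, 235, 235, 235, 236, 235, 236, 236, 236, 235, 235, 233, 221, 174, 125, 113, 111, 110, 135, 191, 225, 231, 218, 199, 185, 177, 177, 179, 186, 188, 191]
[40, 40, 37, 35, 35, 42, 36, 39, 35, 41, 40, 40, 38, 36, 36, 39, 41, 40, 36, 37, 39, 40, 35, 42, 39, 38, 39, 37, 40, 37, 35, 39, 39, 35, 39, 40, 34, 41, 42, 39, 42, 34, 37, 36, 38, 39, 36, 34, 39, 39, 33, 38, 33, 35, 33, 35, 35, 32, 35, 37, 36, 38, 36, 36, 41, 35, 37, 36, 46, 70, 94, 105, 109, 108, 107, 107, 116, 153, 209, 228, 232, 231, 230, 230, 231, 231, 231, 231, 231, 232]
[334.07262492 175.63694147]
```

```bash
python3 -c "
from h import *
go(565,435,37,np.pi-1.032)"
```

```text
pos [563.4 416.8 223.5] rot [3.141e+00 1.000e-04 2.143e+00] az 0.191 dxyz [0.37  0.269 4.663] F [ 1.  -0.   0.5] gap 93.8 0.0 t 13.1
```

Call:
jog_arm(
  commands=[
    {"dx": 0,"dy": 0,"dz": 0,"ax": 0,"ay": 0,"az": 0.19,"gripper": 0},
    {"dx": 0.37,"dy": 0.27,"dz": 0,"ax": 0,"ay": 0,"az": 0,"gripper": 0},
    {"dx": 0,"dy": 0,"dz": 1,"ax": 0,"ay": 0,"az": 0,"gripper": 0},
    {"dx": 0,"dy": 0,"dz": 1,"ax": 0,"ay": 0,"az": 0,"gripper": 0},
    {"dx": 0,"dy": 0,"dz": 0.75,"ax": 0,"ay": 0,"az": 0,"gripper": 0},
    {"dx": 0,"dy": 0,"dz": 0,"ax": 0,"ay": 0,"az": 0,"gripper": 0},
  ],
)

```text
clock: 13.8
eef_pos: [564.2, 435.1, 110.7]
eef_rot: [-3.138, 0.0, 2.109]
wrist_force: [-0.3, -0.4, -0.2]
finger_gap: 93.9
finger_force: 0.0
```

```bash
python3 -c "
from h import *
go(565,435,37,np.pi-1.032)
c=shot('wrist');g=cv2.cvtColor(c['image'],cv2.COLOR_RGB2GRAY)
y=-1.032
for a,b,z in[(-120,0,66),(-90,0,66),(-121,15,6),(-121,-15,6),(-50,15,6),(-50,-15,6)]:
  a+=105;print((a,b,z),proj(c,(565+np.cos(y)*a-np.sin(y)*b,435+np.sin(y)*a+np.cos(y)*b,z)).round(1))
cv2.imwrite('pics/w4.png',cv2.resize(cv2.cvtColor(c['image'],cv2.COLOR_RGB2BGR)[60:340,200:470],None,fx=2,fy=2))"
```

```text
pos [564.2 435.1 110.7] rot [-3.1377e+00  3.0000e-04  2.1093e+00] az -0.002 dxyz [-0.012  0.017  1.843] F [-0.3 -0.4 -0.2] gap 93.9 0.0 t 13.8
(-15, 0, 66) [325.6 207.4]
(15, 0, 66) [325.6 249.9]
(-16, 15, 6) [343.9 185.5]
(-16, -15, 6) [307.3 185.5]
(55, 15, 6) [342.6 264.6]
(55, -15, 6) [308.4 264.6]
```

View pics/w4.png

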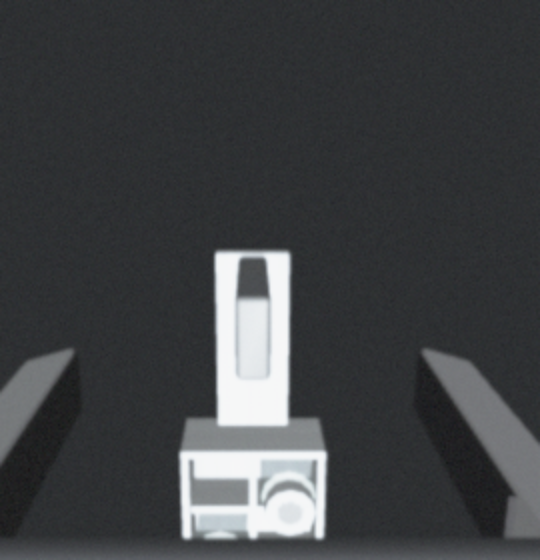

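The fin top at (326,208–249) matches the predicted (325.6, 207–250), so the alignment is good. Descending and gripping firmly.

Call:
jog_arm(
  commands=[
    {"dx": 0,"dy": 0,"dz": 0.7,"ax": 0,"ay": 0,"az": 0,"gripper": 0},
    {"dx": 0,"dy": 0,"dz": 0.6,"ax": 0,"ay": 0,"az": 0,"gripper": 0.2},
    {"dx": 0,"dy": 0,"dz": 0.4,"ax": 0,"ay": 0,"az": 0,"gripper": 0.4},
    {"dx": 0,"dy": 0,"dz": 0.14,"ax": 0,"ay": 0,"az": 0,"gripper": 0.6},
    {"dx": 0,"dy": 0,"dz": 0,"ax": 0,"ay": 0,"az": 0,"gripper": 0.75},
    {"dx": 0,"dy": 0,"dz": 0,"ax": 0,"ay": 0,"az": 0,"gripper": 0.8},
    {"dx": 0,"dy": 0,"dz": 0,"ax": 0,"ay": 0,"az": 0,"gripper": 0.84},
    {"dx": 0,"dy": 0,"dz": 0,"ax": 0,"ay": 0,"az": 0,"gripper": 0.87},
    {"dx": 0,"dy": 0,"dz": 0,"ax": 0,"ay": 0,"az": 0,"gripper": 1},
    {"dx": 0,"dy": 0,"dz": 0,"ax": 0,"ay": 0,"az": 0,"gripper": 1},
  ],
  squeeze=10,
)

```text
clock: 15.1
eef_pos: [564.8, 436.2, 39.1]
eef_rot: [3.141, -0.0, 2.111]
wrist_force: [1.1, -0.0, 1.6]
finger_gap: 12.1
finger_force: 10.0
```

Call:
jog_arm(
  commands=[
    {"dx": 0,"dy": 0,"dz": 0,"ax": 0,"ay": 0,"az": 0,"gripper": 1},
    {"dx": 0,"dy": 0,"dz": 0,"ax": 0,"ay": 0,"az": 0,"gripper": 1},
    {"dx": 0,"dy": 0,"dz": 0,"ax": 0,"ay": 0,"az": 0,"gripper": 1},
    {"dx": 0,"dy": 0,"dz": 0,"ax": 0,"ay": 0,"az": 0,"gripper": 1},
  ],
  squeeze=60,
)

```text
clock: 15.6
eef_pos: [564.9, 436.1, 39.1]
eef_rot: [3.141, 0.0, 2.111]
wrist_force: [1.2, 0.1, -0.8]
finger_gap: 11.9
finger_force: 60.0
```

Call:
jog_arm(
  commands=[
    {"dx": 0,"dy": 0,"dz": -0.05,"ax": 0,"ay": 0,"az": 0,"gripper": 1},
    {"dx": 0,"dy": 0,"dz": -0.1,"ax": 0,"ay": 0,"az": 0,"gripper": 1},
    {"dx": 0,"dy": 0,"dz": -0.2,"ax": 0,"ay": 0,"az": 0,"gripper": 1},
    {"dx": 0,"dy": 0,"dz": -0.3,"ax": 0,"ay": 0,"az": 0,"gripper": 1},
    {"dx": 0,"dy": 0,"dz": -0.4,"ax": 0,"ay": 0,"az": 0,"gripper": 1},
    {"dx": 0,"dy": 0,"dz": -0.4,"ax": 0,"ay": 0,"az": 0,"gripper": 1},
    {"dx": 0,"dy": 0,"dz": -0.2,"ax": 0,"ay": 0,"az": 0,"gripper": 1},
    {"dx": 0,"dy": 0,"dz": -0.1,"ax": 0,"ay": 0,"az": 0,"gripper": 1},
    {"dx": 0,"dy": 0,"dz": 0,"ax": 0,"ay": 0,"az": 0,"gripper": 1},
  ],
)

```text
clock: 16.73
eef_pos: [564.8, 436.1, 109.0]
eef_rot: [-3.141, 0.0, 2.111]
wrist_force: [0.5, 0.2, -3.5]
finger_gap: 11.8
finger_force: 60.0
```

```bash
python3 -c "
from h import *
go(456.8,97.5,109,np.pi-1.12)
s=manip.read_state();print('M',s['moment'])
p=s['eef_pos'];y=s['eef_rot'][2]-np.pi
c=shot('scene');b=cv2.cvtColor(c['image'],cv2.COLOR_RGB2BGR)
W=lambda a,bb,z:(p[0]+np.cos(y)*(a+105)-np.sin(y)*bb,p[1]+np.sin(y)*(a+105)+np.cos(y)*bb,p[2]-39.1+z)
q=[proj(c,W(*k)) for k in[(43.5,29.5,30),(43.5,29.5,0),(-43.5,29.5,30),(-43.5,29.5,0),(43.5,-29.5,30),(-120,6,66),(-121,15,6)]]
m=q[1].astype(int);x0,y0=m[0]-60,m[1]-90
I=cv2.resize(b[y0:y0+130,x0:x0+180],None,fx=4,fy=4,interpolation=cv2.INTER_CUBIC)
for k in q: cv2.circle(I,tuple(int(round(t)) for t in (k-[x0,y0]+.5)*4),2,(0,0,255),-1)
cv2.imwrite('pics/s3.png',I)"
```

```text
pos [564.8 436.1 109. ] rot [-3.1415  0.      2.111 ] az 0.512 dxyz [-6.444e+00 -6.118e+00 -1.000e-03] F [ 0.5  0.2 -3.5] gap 11.8 60.0 t 16.7
M [0.17836899 0.1445901  0.02336037]
```

View pics/s3.png

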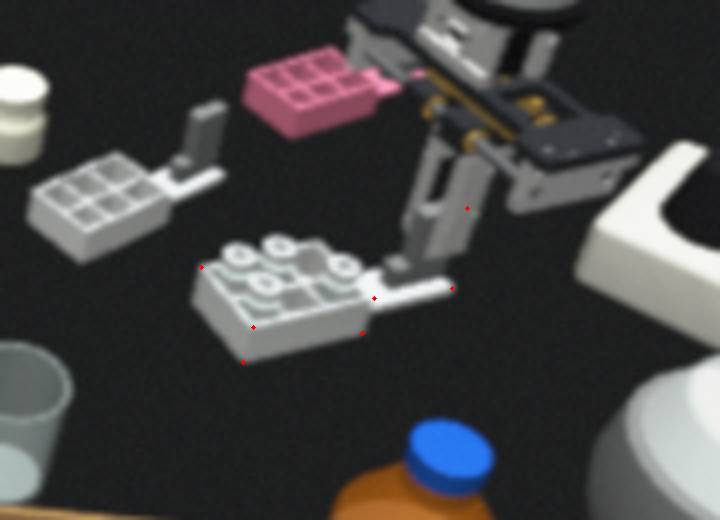

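The rack is held level: predicted and seen corners agree within about 1 px, for example (243,362). All four vials are in their cells. Carrying it to the channel now.

Call:
jog_arm(
  commands=[
    {"dx": 0,"dy": 0,"dz": 0,"ax": 0,"ay": 0,"az": 0.2,"gripper": 1},
    {"dx": 0,"dy": 0,"dz": 0,"ax": 0,"ay": 0,"az": 0.31,"gripper": 1},
    {"dx": -0.2,"dy": -0.19,"dz": 0,"ax": 0,"ay": 0,"az": 0,"gripper": 1},
    {"dx": -0.4,"dy": -0.38,"dz": 0,"ax": 0,"ay": 0,"az": 0,"gripper": 1},
    {"dx": -0.5,"dy": -0.475,"dz": 0,"ax": 0,"ay": 0,"az": 0,"gripper": 1},
    {"dx": -0.5,"dy": -0.475,"dz": 0,"ax": 0,"ay": 0,"az": 0,"gripper": 1},
    {"dx": -0.5,"dy": -0.475,"dz": 0,"ax": 0,"ay": 0,"az": 0,"gripper": 1},
    {"dx": -0.5,"dy": -0.475,"dz": 0,"ax": 0,"ay": 0,"az": 0,"gripper": 1},
    {"dx": -0.5,"dy": -0.475,"dz": 0,"ax": 0,"ay": 0,"az": 0,"gripper": 1},
    {"dx": -0.5,"dy": -0.475,"dz": 0,"ax": 0,"ay": 0,"az": 0,"gripper": 1},
  ],
)

```text
clock: 18.02
eef_pos: [503.8, 245.4, 109.1]
eef_rot: [3.142, 0.0, 2.022]
wrist_force: [-0.4, 0.0, -3.1]
finger_gap: 11.9
finger_force: 60.0
```

Call:
jog_arm(
  commands=[
    {"dx": -0.5,"dy": -0.475,"dz": 0,"ax": 0,"ay": 0,"az": 0,"gripper": 1},
    {"dx": -0.5,"dy": -0.475,"dz": 0,"ax": 0,"ay": 0,"az": 0,"gripper": 1},
    {"dx": -0.5,"dy": -0.475,"dz": 0,"ax": 0,"ay": 0,"az": 0,"gripper": 1},
    {"dx": -0.5,"dy": -0.475,"dz": 0,"ax": 0,"ay": 0,"az": 0,"gripper": 1},
    {"dx": -0.5,"dy": -0.475,"dz": 0,"ax": 0,"ay": 0,"az": 0,"gripper": 1},
    {"dx": -0.24,"dy": -0.23,"dz": 0,"ax": 0,"ay": 0,"az": 0,"gripper": 1},
    {"dx": -0.1,"dy": -0.1,"dz": 0,"ax": 0,"ay": 0,"az": 0,"gripper": 1},
    {"dx": 0,"dy": 0,"dz": 0,"ax": 0,"ay": 0,"az": 0,"gripper": 1},
    {"dx": 0,"dy": 0,"dz": 0,"ax": 0,"ay": 0,"az": 0,"gripper": 1},
  ],
)

```text
clock: 19.15
eef_pos: [456.8, 97.9, 109.0]
eef_rot: [3.142, -0.0, 2.022]
wrist_force: [0.5, 0.6, -4.3]
finger_gap: 11.7
finger_force: 60.0
```

```bash
cat > chk.py <<'E'
from h import *
# rack block vs channel in the top view, numerically: brightness along a line across (inc y) 
go(456.8,97.5,70.5,np.pi-1.12)
c=shot("top");g=cv2.cvtColor(c["image"],cv2.COLOR_RGB2GRAY)
print([g[tuple(np.round(proj(c,(550.5+np.cos(-1.12)*a,-96+np.sin(-1.12)*a,30))[::-1]).astype(int))] for a in range(-60,110,10)])
c=shot("wrist");g=cv2.cvtColor(c["image"],cv2.COLOR_RGB2GRAY)
w=lambda a,b,z:(550.5+np.cos(-1.12)*a-np.sin(-1.12)*b,-96+np.sin(-1.12)*a+np.cos(-1.12)*b,z)
for a in(-165,-60,0):
    P=[proj(c,w(a,b,44)).round(1).tolist() for b in(-95,-48,-32.5,32.5,48,95)]
    print(a,P)
E
python3 chk.py
```

```text
pos [456.8  97.9 109. ] rot [ 3.1415 -0.      2.0225] az 0.005 dxyz [-0.01  -0.004  0.963] F [ 0.5  0.6 -4.3] gap 11.7 60.0 t 19.1
[np.uint8(152), np.uint8(105), np.uint8(103), np.uint8(104), np.uint8(106), np.uint8(105), np.uint8(105), np.uint8(107), np.uint8(110), np.uint8(235), np.uint8(250), np.uint8(250), np.uint8(250), np.uint8(243), np.uint8(230), np.uint8(236), np.uint8(238)]
-165 [[199.4, 281.6], [261.1, 281.6], [281.5, 281.6], [366.8, 281.7], [387.2, 281.7], [449.0, 281.8]]
-60 [[211.3, 393.8], [267.1, 393.9], [285.5, 393.9], [362.6, 394.0], [381.0, 394.0], [436.8, 394.1]]
0 [[217.2, 448.8], [270.0, 448.8], [287.4, 448.9], [360.5, 449.0], [377.9, 449.0], [430.8, 449.0]]
```

```bash
cat > ch.py <<'E'
from h import *
c=shot("top");g=cv2.cvtColor(c["image"],cv2.COLOR_RGB2GRAY).astype(np.float32)
w=lambda a,b,z:(550.5+np.cos(-1.12)*a-np.sin(-1.12)*b,-96+np.sin(-1.12)*a+np.cos(-1.12)*b,z)
for a in(-25,-15,-8):
    b=np.arange(-110,110,1.);P=np.array([proj(c,w(a,k,44)) for k in b],np.float32)
    v=cv2.remap(g,P[:,:1].copy(),P[:,1:].copy(),cv2.INTER_LINEAR)[:,0]
    e=[round(float(b[i]+(170-v[i])/(v[i+1]-v[i])),1) for i in range(len(b)-1) if (v[i]-170)*(v[i+1]-170)<0]
    print(a,e)
E
python3 ch.py
```

```text
-25 [-96.5, -31.2, 30.5, 96.9]
-15 [-96.5, -30.5, 30.5, 96.9]
-8 [-96.5, -30.3, 30.4, 96.9]
```

The channel is centred at incubator y 0 and aligned, so I'll lower the rack into it.

Call:
jog_arm(
  commands=[
    {"dx": 0,"dy": 0,"dz": 0.15,"ax": 0,"ay": 0,"az": 0,"gripper": 1},
    {"dx": 0,"dy": 0,"dz": 0.25,"ax": 0,"ay": 0,"az": 0,"gripper": 1},
    {"dx": 0,"dy": 0,"dz": 0.25,"ax": 0,"ay": 0,"az": 0,"gripper": 1},
    {"dx": 0,"dy": 0,"dz": 0.15,"ax": 0,"ay": 0,"az": 0,"gripper": 1},
    {"dx": 0,"dy": 0,"dz": 0.08,"ax": 0,"ay": 0,"az": 0,"gripper": 1},
    {"dx": 0,"dy": 0,"dz": 0.03,"ax": 0,"ay": 0,"az": 0,"gripper": 1},
    {"dx": 0,"dy": 0,"dz": 0,"ax": 0,"ay": 0,"az": 0,"gripper": 1},
    {"dx": 0,"dy": 0,"dz": 0,"ax": 0,"ay": 0,"az": 0,"gripper": 1},
  ],
)

```text
clock: 20.3
eef_pos: [456.7, 97.5, 72.9]
eef_rot: [3.141, 0.0, 2.022]
wrist_force: [-0.7, -0.2, -3.2]
finger_gap: 11.4
finger_force: 60.0
```

Call:
jog_arm(
  commands=[
    {"dx": 0,"dy": 0,"dz": 0.025,"ax": 0,"ay": 0,"az": 0,"gripper": 1},
    {"dx": 0,"dy": 0,"dz": 0,"ax": 0,"ay": 0,"az": 0,"gripper": 1},
    {"dx": 0,"dy": 0,"dz": 0,"ax": 0,"ay": 0,"az": 0,"gripper": 1},
  ],
)

```text
clock: 20.68
eef_pos: [456.6, 97.5, 71.7]
eef_rot: [3.142, 0.0, 2.022]
wrist_force: [0.5, 0.5, -3.9]
finger_gap: 11.3
finger_force: 60.0
```

```bash
python3 -c "
from h import *
go(456.8,97.5,69,np.pi-1.12);print(manip.read_state()['moment'])"
```

```text
pos [456.6  97.5  71.7] rot [3.1416 0.     2.0219] az 0.002 dxyz [-0.001  0.004  0.067] F [ 0.5  0.5 -3.9] gap 11.3 60.0 t 20.7
[ 0.15934729  0.11353254 -0.09486416]
```

Call:
jog_arm(
  commands=[
    {"dx": 0,"dy": 0,"dz": 0.03,"ax": 0,"ay": 0,"az": 0,"gripper": 1},
    {"dx": 0,"dy": 0,"dz": 0.02,"ax": 0,"ay": 0,"az": 0,"gripper": 1},
    {"dx": 0,"dy": 0,"dz": 0,"ax": 0,"ay": 0,"az": 0,"gripper": 1},
    {"dx": 0,"dy": 0,"dz": 0,"ax": 0,"ay": 0,"az": 0,"gripper": 1},
  ],
)

```text
clock: 21.18
eef_pos: [456.6, 97.5, 69.7]
eef_rot: [-3.142, 0.0, 2.022]
wrist_force: [-0.2, 0.1, -2.2]
finger_gap: 11.6
finger_force: 60.0
```

Call:
jog_arm(
  commands=[
    {"dx": 0,"dy": 0,"dz": 0.01,"ax": 0,"ay": 0,"az": 0,"gripper": 1},
    {"dx": 0,"dy": 0,"dz": 0,"ax": 0,"ay": 0,"az": 0,"gripper": 1},
    {"dx": 0,"dy": 0,"dz": 0,"ax": 0,"ay": 0,"az": 0,"gripper": 1},
  ],
)

```text
clock: 21.55
eef_pos: [456.6, 97.5, 69.2]
eef_rot: [-3.142, 0.0, 2.022]
wrist_force: [0.2, -0.1, -3.1]
finger_gap: 11.7
finger_force: 60.0
```

```bash
python3 -c "
from h import *
go(456.8,97.5,69,np.pi-1.12);print(manip.read_state()['moment'])"
```

```text
pos [456.6  97.5  69.2] rot [-3.1416  0.      2.0218] az 0.001 dxyz [-0.001  0.004  0.006] F [ 0.2 -0.1 -3.1] gap 11.7 60.0 t 21.6
[ 0.17087881  0.12244027 -0.00261852]
```

Call:
jog_arm(
  commands=[
    {"dx": 0,"dy": 0,"dz": 0.01,"ax": 0,"ay": 0,"az": 0,"gripper": 1},
    {"dx": 0,"dy": 0,"dz": 0,"ax": 0,"ay": 0,"az": 0,"gripper": 1},
    {"dx": 0,"dy": 0,"dz": 0,"ax": 0,"ay": 0,"az": 0,"gripper": 1},
  ],
)

```text
clock: 21.92
eef_pos: [456.7, 97.5, 69.0]
eef_rot: [3.141, 0.0, 2.022]
wrist_force: [-1.9, 0.8, 0.7]
finger_gap: 11.6
finger_force: 60.0
```

```bash
python3 -c "
from h import *
go(456.8,97.5,69,np.pi-1.12);print(manip.read_state()['moment'])"
```

```text
pos [456.7  97.5  69. ] rot [3.1413e+00 1.0000e-04 2.0220e+00] az 0.002 dxyz [-0.002  0.001  0.   ] F [-1.9  0.8  0.7] gap 11.6 60.0 t 21.9
[ 0.12291616  0.27447312 -0.06456374]
```

The rack is on the channel floor. Next I'll slide it in gently, watching the force.

Call:
jog_arm(
  commands=[
    {"dx": -0.1,"dy": 0,"dz": 0,"ax": 0,"ay": 0,"az": 0,"gripper": 1},
    {"dx": -0.2,"dy": 0,"dz": 0,"ax": 0,"ay": 0,"az": 0,"gripper": 1},
    {"dx": -0.2,"dy": 0,"dz": 0,"ax": 0,"ay": 0,"az": 0,"gripper": 1},
    {"dx": -0.2,"dy": 0,"dz": 0,"ax": 0,"ay": 0,"az": 0,"gripper": 1},
    {"dx": -0.2,"dy": 0,"dz": 0,"ax": 0,"ay": 0,"az": 0,"gripper": 1},
    {"dx": -0.1,"dy": 0,"dz": 0,"ax": 0,"ay": 0,"az": 0,"gripper": 1},
  ],
  squeeze=40,
)

```text
clock: 22.68
eef_pos: [474.4, 61.0, 69.0]
eef_rot: [3.141, -0.0, 2.021]
wrist_force: [-2.5, 5.2, 5.5]
finger_gap: 11.7
finger_force: 40.0
```

Call:
jog_arm(
  commands=[
    {"dx": -0.15,"dy": 0,"dz": 0,"ax": 0,"ay": 0,"az": 0,"gripper": 1},
    {"dx": -0.15,"dy": 0,"dz": 0,"ax": 0,"ay": 0,"az": 0,"gripper": 1},
    {"dx": -0.15,"dy": 0,"dz": 0,"ax": 0,"ay": 0,"az": 0,"gripper": 1},
    {"dx": -0.15,"dy": 0,"dz": 0,"ax": 0,"ay": 0,"az": 0,"gripper": 1},
    {"dx": -0.1,"dy": 0,"dz": 0,"ax": 0,"ay": 0,"az": 0,"gripper": 1},
    {"dx": 0,"dy": 0,"dz": 0,"ax": 0,"ay": 0,"az": 0,"gripper": 1},
  ],
)

```text
clock: 23.42
eef_pos: [486.7, 35.6, 69.0]
eef_rot: [3.141, 0.001, 2.022]
wrist_force: [0.1, -0.4, 5.0]
finger_gap: 11.8
finger_force: 40.0
```

Call:
jog_arm(
  commands=[
    {"dx": -0.1,"dy": 0,"dz": 0,"ax": 0,"ay": 0,"az": 0,"gripper": 1},
    {"dx": -0.15,"dy": 0,"dz": 0,"ax": 0,"ay": 0,"az": 0,"gripper": 1},
    {"dx": -0.15,"dy": 0,"dz": 0,"ax": 0,"ay": 0,"az": 0,"gripper": 1},
    {"dx": -0.15,"dy": 0,"dz": 0,"ax": 0,"ay": 0,"az": 0,"gripper": 1},
    {"dx": -0.15,"dy": 0,"dz": 0,"ax": 0,"ay": 0,"az": 0,"gripper": 1},
    {"dx": -0.1,"dy": 0,"dz": 0,"ax": 0,"ay": 0,"az": 0,"gripper": 1},
  ],
)

```text
clock: 24.18
eef_pos: [500.4, 7.3, 69.0]
eef_rot: [3.141, -0.0, 2.022]
wrist_force: [-3.2, 6.3, 6.7]
finger_gap: 12.1
finger_force: 40.0
```

Call:
jog_arm(
  commands=[
    {"dx": -0.15,"dy": 0,"dz": 0,"ax": 0,"ay": 0,"az": 0,"gripper": 1},
    {"dx": -0.15,"dy": 0,"dz": 0,"ax": 0,"ay": 0,"az": 0,"gripper": 1},
    {"dx": -0.15,"dy": 0,"dz": 0,"ax": 0,"ay": 0,"az": 0,"gripper": 1},
    {"dx": -0.15,"dy": 0,"dz": 0,"ax": 0,"ay": 0,"az": 0,"gripper": 1},
    {"dx": -0.15,"dy": 0,"dz": 0,"ax": 0,"ay": 0,"az": 0,"gripper": 1},
    {"dx": -0.15,"dy": 0,"dz": 0,"ax": 0,"ay": 0,"az": 0,"gripper": 1},
    {"dx": -0.1,"dy": 0,"dz": 0,"ax": 0,"ay": 0,"az": 0,"gripper": 1},
    {"dx": 0,"dy": 0,"dz": 0,"ax": 0,"ay": 0,"az": 0,"gripper": 1},
  ],
)

```text
clock: 25.18
eef_pos: [517.9, -29.0, 69.0]
eef_rot: [3.141, 0.0, 2.022]
wrist_force: [0.2, 1.1, 5.1]
finger_gap: 12.1
finger_force: 40.0
```

```bash
python3 -c "
from h import *
y=-1.12
go(550.5+np.cos(y)*-51.5,-96+np.sin(y)*-51.5,69,np.pi+y)"
```

```text
pos [517.9 -29.   69. ] rot [3.1414e+00 4.0000e-04 2.0217e+00] az 0.001 dxyz [-0.576  0.004  0.001] F [0.2 1.1 5.1] gap 12.1 40.0 t 25.2
```

Call:
jog_arm(
  commands=[
    {"dx": -0.1,"dy": 0,"dz": 0,"ax": 0,"ay": 0,"az": 0,"gripper": 1},
    {"dx": -0.1,"dy": 0,"dz": 0,"ax": 0,"ay": 0,"az": 0,"gripper": 1},
    {"dx": -0.1,"dy": 0,"dz": 0,"ax": 0,"ay": 0,"az": 0,"gripper": 1},
    {"dx": -0.07,"dy": 0,"dz": 0,"ax": 0,"ay": 0,"az": 0,"gripper": 1},
    {"dx": -0.04,"dy": 0,"dz": 0,"ax": 0,"ay": 0,"az": 0,"gripper": 1},
    {"dx": -0.04,"dy": 0,"dz": 0,"ax": 0,"ay": 0,"az": 0,"gripper": 1},
  ],
)

```text
clock: 25.92
eef_pos: [525.5, -44.6, 69.0]
eef_rot: [3.142, -0.0, 2.022]
wrist_force: [-2.0, 6.0, 6.5]
finger_gap: 11.6
finger_force: 40.0
```

Call:
jog_arm(
  commands=[
    {"dx": -0.03,"dy": 0,"dz": 0,"ax": 0,"ay": 0,"az": 0,"gripper": 1},
    {"dx": -0.02,"dy": 0,"dz": 0,"ax": 0,"ay": 0,"az": 0,"gripper": 1},
    {"dx": -0.02,"dy": 0,"dz": 0,"ax": 0,"ay": 0,"az": 0,"gripper": 1},
  ],
)

```text
clock: 26.3
eef_pos: [526.7, -47.1, 69.0]
eef_rot: [3.142, -0.0, 2.022]
wrist_force: [-2.8, 5.2, 7.1]
finger_gap: 11.9
finger_force: 40.0
```

Call:
jog_arm(
  commands=[
    {"dx": -0.02,"dy": 0,"dz": 0,"ax": 0,"ay": 0,"az": 0,"gripper": 1},
    {"dx": -0.02,"dy": 0,"dz": 0,"ax": 0,"ay": 0,"az": 0,"gripper": 1},
  ],
)

```text
clock: 26.55
eef_pos: [527.1, -47.9, 69.0]
eef_rot: [-3.141, -0.002, 2.022]
wrist_force: [-8.4, 14.8, 11.4]
finger_gap: 12.0
finger_force: 40.0
```

Call:
jog_arm(
  commands=[
    {"dx": -0.02,"dy": 0,"dz": 0,"ax": 0,"ay": 0,"az": 0,"gripper": 1},
    {"dx": -0.02,"dy": 0,"dz": 0,"ax": 0,"ay": 0,"az": 0,"gripper": 1},
  ],
)

```text
clock: 26.8
eef_pos: [527.2, -48.1, 69.0]
eef_rot: [-3.141, -0.004, 2.022]
wrist_force: [-13.0, 25.2, 16.3]
finger_gap: 11.9
finger_force: 40.0
```

The push force climbs while the TCP stays put at the expected stop position, so the rack is home. I'll ease the push and release.

Call:
jog_arm(
  commands=[
    {"dx": 0.02,"dy": 0,"dz": 0,"ax": 0,"ay": 0,"az": 0,"gripper": 1},
    {"dx": 0.01,"dy": 0,"dz": -0.005,"ax": 0,"ay": 0,"az": 0,"gripper": 1},
    {"dx": 0,"dy": 0,"dz": 0,"ax": 0,"ay": 0,"az": 0,"gripper": 1},
  ],
)

```text
clock: 27.18
eef_pos: [527.2, -48.1, 69.0]
eef_rot: [-3.141, -0.002, 2.022]
wrist_force: [-4.7, 12.8, 7.0]
finger_gap: 11.6
finger_force: 40.0
```

Call:
jog_arm(
  commands=[
    {"dx": 0,"dy": 0,"dz": 0,"ax": 0,"ay": 0,"az": 0,"gripper": 0.85},
    {"dx": 0,"dy": 0,"dz": 0,"ax": 0,"ay": 0,"az": 0,"gripper": 0.8},
    {"dx": 0,"dy": 0,"dz": 0,"ax": 0,"ay": 0,"az": 0,"gripper": 0.7},
    {"dx": 0,"dy": 0,"dz": 0,"ax": 0,"ay": 0,"az": 0,"gripper": 0.6},
    {"dx": 0,"dy": 0,"dz": 0,"ax": 0,"ay": 0,"az": 0,"gripper": 0.6},
  ],
)

```text
clock: 27.8
eef_pos: [527.6, -49.1, 69.0]
eef_rot: [-3.142, 0.0, 2.022]
wrist_force: [0.3, 0.8, -0.3]
finger_gap: 37.3
finger_force: 0.0
```

```bash
cat > fin.py <<'E'
from h import *
y=-1.12
go(550.5+np.cos(y)*-51.5,-96+np.sin(y)*-51.5,69,np.pi+y)
E
python3 fin.py
```

```text
pos [527.6 -49.1  69. ] rot [-3.1415  0.      2.0218] az 0.001 dxyz [-0.017  0.005  0.   ] F [ 0.3  0.8 -0.3] gap 37.3 0.0 t 27.8
```

Call:
jog_arm(
  commands=[
    {"dx": 0,"dy": 0,"dz": -0.3,"ax": 0,"ay": 0,"az": 0,"gripper": 0.6},
    {"dx": 0,"dy": 0,"dz": -0.6,"ax": 0,"ay": 0,"az": 0,"gripper": 0.6},
    {"dx": 0,"dy": 0,"dz": -0.8,"ax": 0,"ay": 0,"az": 0,"gripper": 0.6},
    {"dx": 0,"dy": 0,"dz": -1,"ax": 0,"ay": 0,"az": 0,"gripper": 0.6},
    {"dx": 0,"dy": 0,"dz": -1,"ax": 0,"ay": 0,"az": 0,"gripper": 0.6},
    {"dx": 0,"dy": 0,"dz": -0.8,"ax": 0,"ay": 0,"az": 0,"gripper": 0},
    {"dx": 0,"dy": 0,"dz": 0,"ax": 0,"ay": 0,"az": 0,"gripper": 0},
    {"dx": 0,"dy": 0,"dz": 0,"ax": 0,"ay": 0,"az": 0,"gripper": 0},
  ],
)

```text
clock: 28.8
eef_pos: [527.3, -49.0, 248.6]
eef_rot: [-3.141, -0.0, 2.022]
wrist_force: [-0.0, -0.6, -0.0]
finger_gap: 64.0
finger_force: 0.0
```

```bash
cat > fin2.py <<'E'
from h import *
c=shot("wrist");g=cv2.cvtColor(c["image"],cv2.COLOR_RGB2GRAY).astype(np.float32)
w=lambda a,b,z:(550.5+np.cos(-1.12)*a-np.sin(-1.12)*b,-96+np.sin(-1.12)*a+np.cos(-1.12)*b,z)
def line(A,B,z,n):
    P=np.array([proj(c,w(*(np.array(A)+(np.array(B)-A)*k/(n-1)),z)) for k in range(n)],np.float32)
    return cv2.remap(g,P[:,:1].copy(),P[:,1:].copy(),cv2.INTER_LINEAR)[:,0].astype(int).tolist()
print("fin along x -75..-25 z96",line((-75,0),(-25,0),96,51))
print("fin across y -14..14 z96",line((-51,-14),(-51,14),96,29))
print("tongue along x -80..-55 y10 z36",line((-80,10),(-55,10),36,26))
print("px",proj(c,w(-67.5,10,36)),proj(c,w(-51.5,0,96)))
E
python3 fin2.py
```

```text
fin along x -75..-25 z96 [59, 54, 55, 57, 56, 54, 54, 66, 98, 137, 168, 179, 183, 183, 184, 185, 185, 184, 184, 185, 184, 184, 185, 186, 184, 183, 183, 182, 183, 183, 181, 181, 181, 180, 181, 178, 171, 171, 188, 209, 217, 218, 218, 218, 218, 219, 219, 218, 219, 219, 219]
fin across y -14..14 z96 [128, 188, 212, 215, 216, 218, 212, 181, 155, 164, 179, 182, 184, 185, 184, 183, 182, 176, 155, 163, 204, 215, 217, 215, 215, 203, 154, 102, 81]
tongue along x -80..-55 y10 z36 [80, 81, 80, 79, 79, 81, 80, 79, 80, 80, 87, 111, 153, 190, 209, 212, 212, 212, 212, 212, 212, 213, 213, 213, 213, 213]
px [333.5699825 164.6197977] [324.75368199 191.15166921]
```

The rack measures home: fin front at x -66.4 (expected -66.5), tongue end at -68 (expected -67.5). Handing in.

```bash
python3 -c "
from h import *
print(job.sign_off())"
```

```text
the job is handed in; nothing more can be done
None
```

I laid the cover on the bench in the lay area, slid the rack of vials home against the stop (within about 0.5 mm), and handed in the job at about 29 s; I last saw all four vials in their cells just after the lift and could not check them under the head.

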